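# Dispense a viscometer ball and present it on the sample tray

### The arm

A 7-joint arm with a two-finger parallel gripper is mounted at the origin on a cart in front of the work surface, level with it; the furniture and walls round the work are solid. World frame = base frame: x ahead of the robot, y to its left, z up, the work surface at z = 0. Lengths are in m, angles in rad, forces in N, time in s.
With the tool pointing down it reaches from about 0.425 to 0.95 m from the base axis. Payload 4.7 kg.
Tool frame: the origin (TCP) lies between the finger pads, 19 mm behind the fingertips; this is the grasp point; z points along the fingers, y is the line along which they close (so a half turn about z gives the same grasp; the last joint's range is limited). The gripper opens to 85 mm and grips with 20 to 120 N. Pads are 22 mm wide; open, the fingers measure 114 mm over their backs; the gripper's body (76 mm by 85 mm) begins 54 mm behind the grasp point. The pads swing forward as they close: fully open they stand 13 mm farther back than shut.
Start: joints at [-0.029, 0.469, -0.049, 1.532, 0.024, 1.141, -0.082], TCP at [0.675, 0, 0.25] pointing down, gripper open.
Joint ranges: [-2.59, 2.59], [-0.33, 1.99], [-1.39, 1.29], [0.1, 2.45], [-1.04, 4.18], [0.21, 1.99], [-2.66, 2.66]. Speed limits (rad/s): [2.57, 2.57, 3.14, 3.14, 3.14, 3.14, 3.14].

### API

Orientations are given as [roll, pitch, yaw] about the fixed x, y, z axes, in that order (R = Rz(yaw) Ry(pitch) Rx(roll)).
In Python, from plant import robot gives the robot as it stands. Calls block until the motion is done:
- robot.goto(position, orientation): joint-space move of the TCP to a pose.
- robot.move_straight(position, vel=0.15, attitude=None, contact_N=None): straight line of the TCP; attitude=None keeps the orientation; vel is the mean speed in m/s. With contact_N (N) it stops when the force on the tool has changed by that much, and returns True; else False.
- robot.move_joints(angles): joint-space move.
- robot.grip(opening, strength=None): opening from 0.0 (shut) to 1.0 (fully open); strength is the grip in N (None keeps the last); returns when the fingers have stopped.
- robot.sleep(seconds).
- robot.inverse_kinematics(position, orientation): joint angles nearest the present ones, or None.
- robot.sense(): the state.
- robot.grab_frame(name): name is "scene" or "side" or "wrist"; returns a dict with "image" (400x640x3 uint8, red, green, blue), "range_z" (400x640 float32, m along the optical axis (not along the pixel's ray), 0 where there is no reading), "fx", "fy", "cx", "cy" (pixels), "R" (3x3) and "t" (3): a world point X has camera coordinates R X + t. Camera axes: x right, y down, z forward; pixel columns grow to the right and rows downward; lengths in m; the calibration is good to about 2 mm. The wrist camera is an equidistant fisheye: a pixel r from the principal point sees the ray r / f radians off the axis. A picture is of the moment at which its call begins.
A pose or a line that the arm cannot do raises robot.IKError and nothing moves.
- robot.close_job(): hands the job in; it is judged then, once.
The state is a dict: "t": time; "joint_pos": joint angles; "joint_velocities": joint speeds; "effort": joint torques, N m; "tcp_pos": TCP position; "tcp_rot": TCP orientation; "wrist_force": force on the tool from outside, world axes, zero at the start; "torque": the same for the moment, N m; "opening": opening from 0.0 (shut) to 1.0 (fully open); "gripper_force": force on a finger pad.
Only numpy, scipy, OpenCV 4.12 (cv2) and the standard library are available. Lean on these libraries where they do the work, as an engineer would, in place of code of your own. Each camera call takes 0.05 s, during which the arm holds its last target. There are 200 camera calls.

### The job

Press the pedal of the ball dispenser all the way down to its stop, so that the steel ball rolls out of the chute into the round pocket of the tray docked beside it. Then take the tray by its upright fin and carry it, level all the way so that the ball stays in its pocket, to the flat square reader with the round window; finish holding it there, still and level, with the pocket centred over the window about 10 cm above it. Do not put the tray down or let go of it, and leave the other things on the bench where they are.

Things in the scene. Friction and masses are not known exactly. Their poses are not given: they have to be found in the camera images.
- dispenser: the ball dispenser, fixed: grey base plate 205 x 70 x 8 mm (x -105 to +100, y -32 to +38 mm), at its origin two cheeks 68 mm high with a see-saw lever along x between them; never above 85 mm. Origin on the bench under the lever's hinge. Pedal pad at -x; at x = +70 mm an aluminium chute, in which the ball waits behind the lever's gate, slopes down to -y and ends at y = -35 mm, 14.5 mm up
- pedal (a joint): angle of the pedal lever, rad: 0 = up (gate shut), 0.30 = down at its stop. Hinge along the dispenser's y, 55 mm above the bench. Sprung, comes back up when let go: about 3 N on the pad starts it, 7 N brings it to the stop. The gate clears the ball at about 0.2; keep the pedal down for about 1 s more while the ball rolls into the tray
- pedal_pad (a point): centre of the top of the pedal's rubber pad, 40 x 42 mm, 85 mm from the hinge; 61 mm above the bench when up, about 36 mm when at the stop; it moves with the pedal
- tray: the loose aluminium tray, about 0.25 kg, on the bench, one short end at the chute's end: plate 60 (x) x 160 (y) x 5 mm. Origin under the plate's centre, z up, y along its length towards the chute. An upright grip fin, 12 mm thick (x), 44 mm long (y), stands at y = -15 mm near the balance point, its top 65 mm above the tray's underside; the round pocket is at y = +50 mm
- pocket (a point): centre of the pocket's floor on the tray (tray frame 0, +50, 5 mm): inner diameter 44 mm, the rim 5 mm above the floor, axes as the tray's
- fin_top (a point): centre of the top of the grip fin on the tray (tray frame 0, -15, 65 mm); pinch the fin across the tray's x with the TCP some 15 to 20 mm below this point
- ball_center (a point): centre of the loose steel ball, 20 mm in diameter, 33 g
- reader: the reader, fixed to the bench: a flat grey box 96 x 96 x 22 mm high with a round black-rimmed window on top, looking up; origin under its centre
- window (a point): centre of the reader's window, on its top, 22 mm above the bench
- pen: a loose red click pen lying on the bench, 145 mm long, 9 mm high; origin under its middle, long axis y
- tape: a loose roll of tape lying flat, 98 mm across, 25 mm high; origin under its centre
- vial_a: a small loose capped vial standing upright, 22 mm across, 51 mm high; origin under its centre
- vial_b: another small loose capped vial standing upright, 22 mm across, 51 mm high; origin under its centre
- mouse: a loose black computer mouse, 107 x 58 x 36 mm high; origin under its centre
- cuvettes: a loose dark box, 45 x 90 x 29 mm high; origin under its centre
There are look-alikes about, which are no part of the job. There is more than one size of the reader; the one meant has the size given above.

How it is judged:
On the way, in this order (a step that is already met when the one before it is completed fails the run):
1. the pedal is pressed down to its stop (value of joint pedal above 0.28 rad), for 0.2 s.
2. the tray is lifted clear of the bench by the fingers, level, with the ball in its pocket (height (world z) of tray above 0.03 m and distance between ball_center and pocket below 0.022 m and angle between tray's own z axis and vertical below 0.25 rad and contact force between tray and the fingers above 1 N), for 0.2 s.
At the end, for the whole second after the job is handed in: The tray is held in the gripper and in the air, still (under 20 mm/s), within 10 degrees of level, its pocket centre within 30 mm sideways of the window's centre and 60 to 150 mm above it; the ball lies in the pocket; the pedal has come back up; nothing but the fingers carries the tray (distance between ball_center and pocket below 0.022 m and angle between tray's own z axis and vertical below 0.17 rad and horizontal distance between pocket and window below 0.03 m and z of pocket in the frame of window between 0.06 and 0.15 m and linear speed of tray below 0.02 m/s and contact force between tray and the fingers above 1 N and contact force between tray and reader below 0.1 N and value of joint pedal below 0.05 rad); the arm keeps its last pose, push and grip.
It fails at once if the tray is tipped more than 23 degrees (angle between tray's own z axis and vertical above 0.4 rad).
It fails at once if the ball falls onto the bench (height (world z) of ball_center below 0.0125 m).
It fails at once if another thing on the bench is moved more than 4 cm (distance of any of pen, tape, vial_a, vial_b, mouse, cuvettes from where it was at the start of the episode above 0.04 m).
It also fails if it takes over 58 s, if anything falls off the work surface, if the arm or the gripper's body presses on something with over 40 N, if the wrist force passes 120 N, or if a joint passes its speed limit or range.

## Working session

There is one attempt and no reset: what is moved stays moved. The work goes in short steps, each a Python script; the robot and the scene stay as the last script left them, time stands still between calls to the robot, and variables do not carry over. Pictures are saved under pics/ and viewed, at most 10 in all, crops included, and the job is handed in when it is done.

```bash
mkdir -p pics; ls; cat > h.py <<'E'
import numpy as np, cv2
from plant import robot
def save(f,n): cv2.imwrite(f'pics/{n}.png',f['image'][:,:,::-1])
def cloud(f):
    z=f['range_z'];v,u=np.indices(z.shape)
    P=np.stack([(u-f['cx'])/f['fx']*z,(v-f['cy'])/f['fy']*z,z],-1)
    return (P-f['t'])@f['R']   # R^T (P-t)
E
python3 - <<'E'
from h import *
for n in ('scene','side'):
    f=robot.grab_frame(n); save(f,n)
    np.savez(f'{n}.npz',**f)
    print(n,f['fx'],f['cx'],f['cy'],-f['R'].T@f['t'],f['R'][2],(f['range_z']>0).mean())
E
```

```text
pics
scene 486.98654640919176 317.2935348712481 201.62498223254374 [-0.22112307  0.92832999  0.9587457 ] [ 0.49168477 -0.67530203 -0.54973926] 0.99575390625
side 503.48333937679337 313.2934051735755 199.6228234611556 [-0.42133617  0.92728424  1.49379361] [ 0.48897485 -0.53079415 -0.69221469] 0.9952421875
```

View pics/scene.png

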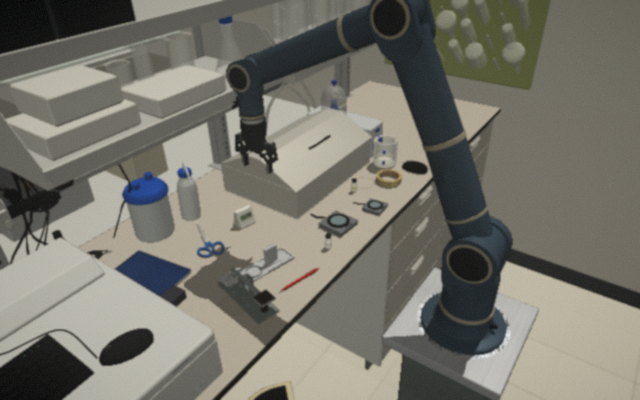

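View pics/side.png

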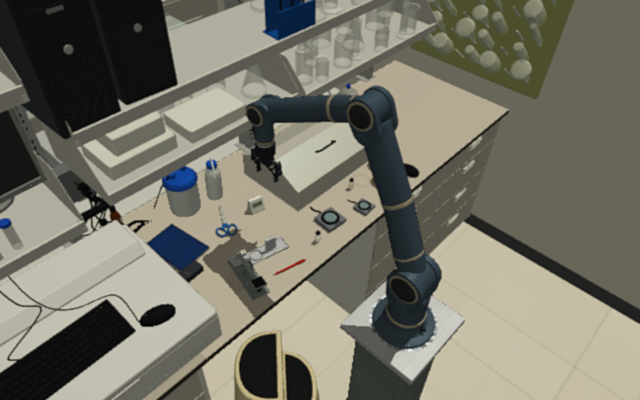

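The scene view shows the dispenser near (248,290) with its dark pad at (263,297), the tray with its fin at (268,260), and the red pen at (300,279). There are two readers, a larger one at (338,222) and a smaller one at (374,206). Next I'll take a close crop and measure sizes.

```bash
python3 - <<'E'
from h import *
f=dict(np.load('scene.npz')); 
im=f['image'][185:335,195:405,::-1]
cv2.imwrite('pics/crop.png',cv2.resize(im,None,fx=3.8,fy=3.8,interpolation=cv2.INTER_CUBIC))
P=cloud(f)
def p(u,v): print((u,v),P[v,u].round(3))
for u,v in [(338,222),(374,206),(263,297),(268,254),(285,258),(235,283),(300,279),(328,243)]: p(u,v)
# components by height
for n in ('scene','side'):
    f=dict(np.load(n+'.npz'));P=cloud(f);z=P[...,2]
    print(n,'bench z',np.median(z[(abs(P[...,0]-.6)<.1)&(abs(P[...,1]-.1)<.2)]))
    m=((z>.012)&(z<.1)&(P[...,0]>.4)&(P[...,0]<1)&(abs(P[...,1])<.7)).astype(np.uint8)
    k,l,s,c=cv2.connectedComponentsWithStats(m,connectivity=4)
    for i in range(1,k):
        if s[i,4]>40:
            q=P[l==i]; t=q[q[:,2]>q[:,2].max()-.006]
            print(c[i].round(),s[i,4],q.min(0).round(3),q.max(0).round(3))
            r=cv2.minAreaRect(q[:,:2].astype(np.float32)); print('   rect',np.round(r[0],3),np.round(r[1],3),round(r[2],1))
E
```

```text
(338, 222) [ 0.494 -0.167  0.016]
(374, 206) [ 0.445 -0.321  0.012]
(263, 297) [0.44  0.27  0.061]
(268, 254) [0.557 0.113 0.043]
(285, 258) [0.536 0.062 0.002]
(235, 283) [0.579 0.235 0.01 ]
(300, 279) [0.44  0.114 0.005]
(328, 243) [ 0.454 -0.05   0.022]
scene bench z 0.007349670648627156
[386. 139.] 96 [ 0.546 -0.687  0.069] [ 0.615 -0.628  0.1  ]
   rect [ 0.584 -0.662] [0.068 0.057] 9.6
[309. 182.] 3537 [ 0.521 -0.661  0.012] [ 0.96  -0.099  0.1  ]
   rect [ 0.652 -0.325] [0.691 0.298] 57.8
[416. 165.] 180 [ 0.4   -0.674  0.012] [ 0.498 -0.625  0.039]
   rect [ 0.448 -0.647] [0.098 0.046] 8.7
[389. 176.] 205 [ 0.447 -0.572  0.012] [ 0.544 -0.471  0.027]
   rect [ 0.495 -0.52 ] [0.099 0.098] 81.6
[354. 183.] 56 [ 0.557 -0.396  0.013] [ 0.581 -0.373  0.053]
   rect [ 0.569 -0.385] [0.019 0.025] 31.0
[190. 205.] 456 [0.913 0.035 0.012] [0.973 0.099 0.1  ]
   rect [0.936 0.073] [0.069 0.04 ] 49.6
[375. 205.] 92 [ 0.419 -0.354  0.012] [ 0.476 -0.298  0.02 ]
   rect [ 0.447 -0.327] [0.055 0.056] 4.2
[154. 225.] 922 [0.913 0.142 0.012] [1.    0.258 0.1  ]
   rect [0.946 0.21 ] [0.125 0
[... 1052 characters left out ...]
256. 203.] 207 [ 0.739 -0.042  0.012] [0.791 0.028 0.068]
   rect [ 0.762 -0.009] [0.066 0.045] 77.1
[364. 205.] 123 [ 0.412 -0.367  0.012] [ 0.482 -0.297  0.023]
   rect [ 0.447 -0.332] [0.069 0.07 ] 2.1
[330. 218.] 397 [ 0.447 -0.227  0.012] [ 0.55  -0.125  0.031]
   rect [ 0.499 -0.176] [0.1   0.103] 87.4
[318. 235.] 53 [ 0.452 -0.071  0.012] [ 0.471 -0.044  0.057]
   rect [ 0.461 -0.06 ] [0.02  0.025] 45.8
[270. 242.] 126 [0.547 0.077 0.012] [0.572 0.123 0.075]
   rect [0.56 0.1 ] [0.025 0.046] 1.7
[248. 270.] 497 [0.415 0.19  0.012] [0.614 0.29  0.078]
   rect [0.515 0.242] [0.071 0.201] 78.9
[190. 270.] 299 [0.651 0.342 0.012] [0.74  0.429 0.039]
   rect [0.697 0.387] [0.088 0.088] 2.6
```

View pics/crop.png

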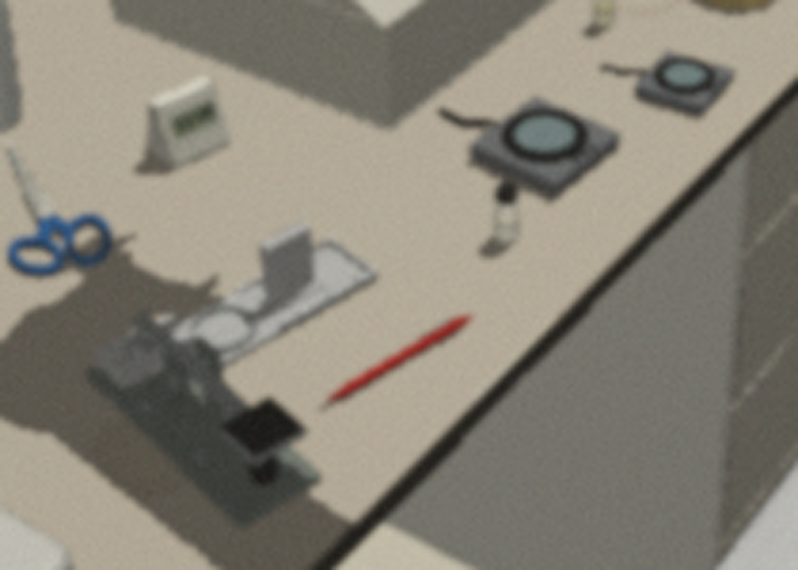

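The candidates for the target were:
- **Reader:** (338,222), about 100 mm wide, or (374,206), about 62 mm wide. I choose the first.
- **Tray:** only one, with its fin at (270,253).
- **Pedal pad:** only one, the dark pad at (263,297).

The crop confirms all three. The dispenser yaw is about -12°, and the fin position predicted from it matches the measured one to about 2 mm. I'll refine with a wrist view from a hover.

```bash
python3 - <<'E'
from h import *
for n in ('scene','side'):
    f=dict(np.load(n+'.npz'));P=cloud(f);g=f['image'].max(2)
    def box(x0,x1,y0,y1,z0,z1,ex=True):
        q=P[(P[...,0]>x0)&(P[...,0]<x1)&(P[...,1]>y0)&(P[...,1]<y1)&(P[...,2]>z0)&(P[...,2]<z1)&ex]; 
        return len(q),((q.min(0)+q.max(0))/2).round(4),np.ptp(q,axis=0).round(3)
    print('pad',box(.39,.48,.22,.31,.05,.075,g<60)); print('fin',box(.53,.59,.06,.14,.058,.08))
    print('boxnear x',np.percentile(P[(P[...,1]<-.1)&(P[...,1]>-.33)&(P[...,2]>.03)&(P[...,2]<.09)&(P[...,0]>.4),0],[0,5]), 'maxz',P[(P[...,1]<-.1)&(P[...,1]>-.33)&(P[...,0]>.5)&(P[...,0]<.72),2].max())
s=robot.sense();print(s['tcp_rot'],s['wrist_force'],s['t'])
yaw=np.radians(-12)
for y in (yaw+np.pi/2,yaw-np.pi/2,yaw):
  for p in ([.557,.1,.05],[.43,.258,.05],[.485,-.237,.16]):
    q=robot.inverse_kinematics(p,[np.pi,0,y]); print(round(y,2),p,None if q is None else np.round(q,2))
E
```

```text
pad (168, array([0.4426, 0.2689, 0.0587]), array([0.05 , 0.044, 0.012]))
fin (47, array([0.5592, 0.1012, 0.0625]), array([0.02 , 0.044, 0.008]))
boxnear x [0.61321049 0.61726361] maxz 0.19817503752519267
pad (123, array([0.4429, 0.2674, 0.0601]), array([0.05 , 0.045, 0.018]))
fin (37, array([0.5601, 0.0998, 0.0671]), array([0.024, 0.045, 0.016]))
boxnear x [0.47180279 0.61757272] maxz 0.2045548352196057
[-3.13983061e+00  3.41819369e-05  1.57083856e+00] [ 0.14422541  0.0680757  -0.10568866] 0.1
1.36 [0.557, 0.1, 0.05] [-0.22  0.54 -0.04  1.96  0.03  0.64 -0.49]
1.36 [0.43, 0.258, 0.05] [-0.53  0.47 -0.11  2.1   0.1   0.57 -0.93]
1.36 [0.485, -0.237, 0.16] [ 0.33  0.35  0.05  1.95 -0.02  0.84  0.19]
-1.78 [0.557, 0.1, 0.05] [ 0.23  0.64 -0.64  1.93  0.55  0.75  2.2 ]
-1.78 [0.43, 0.258, 0.05] [-0.1   0.56 -0.66  2.08  0.55  0.68  1.8 ]
-1.78 [0.485, -0.237, 0.16] [-0.43  0.58  1.12  1.99 -0.64  0.98 -2.34]
-0.21 [0.557, 0.1, 0.05] [-0.45  0.55  0.26  1.97 -0.23  0.64 -1.82]
-0.21 [0.43, 0.258, 0.05] [-0.78  0.47  0.2   2.12 -0.17  0.56 -2.24]
-0.21 [0.485, -0.237, 0.16] [ 0.08  0.36  0.37  1.97 -0.17  0.84 -1.24]
```

```bash
python3 - <<'E'
from h import *
robot.goto([.46,.17,.30],[np.pi,0,1.36])
f=robot.grab_frame('wrist'); save(f,'w1'); np.savez('w1.npz',**f)
print(f['fx'],f['cx'],f['cy'],-f['R'].T@f['t'],f['R'][2],(f['range_z']>0).mean())
E
```

```text
309.70691628693146 323.207945465941 194.63066028264078 [0.47907832 0.24969918 0.4234656 ] [-0.06720829 -0.31345494 -0.94722175] 0.99575390625
```

View pics/w1.png

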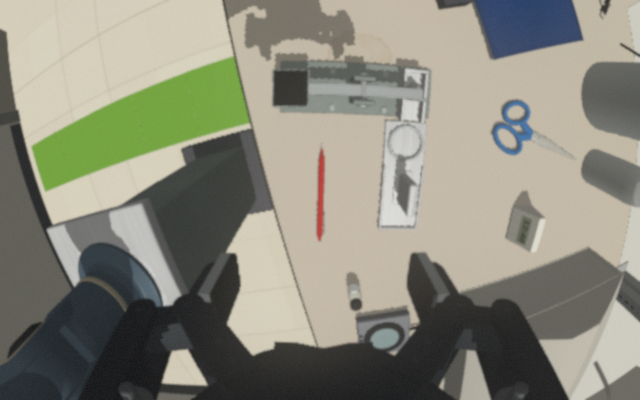

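The wrist view shows the pad at (291,87), the pocket at (405,141), the tray plate from (386,121) to (415,227), and the window at (384,339). I'll cast rays onto the known heights.

```bash
cat >> h.py <<'E'
def fray(f,u,v,z):
    d=np.array([u-f['cx'],v-f['cy']]);r=np.hypot(*d);th=r/f['fx']
    D=f['R'].T@np.r_[d/r*np.sin(th),np.cos(th)];C=-f['R'].T@f['t']
    return (C+D*(z-C[2])/D[2])[:2]
E
python3 - <<'E'
from h import *
f=dict(np.load('w1.npz')); im=f['image'];g=im.max(2)
# dark pad by mask
m=np.zeros(g.shape,np.uint8); m[60:115,262:318]=(g[60:115,262:318]<55)
k,l,s,c=cv2.connectedComponentsWithStats(m); i=1+s[1:,4].argmax()
pts=np.argwhere(l==i)[:,::-1]
X=np.array([fray(f,u,v,.061) for u,v in pts],np.float32); print('pad',c[i],cv2.minAreaRect(X),X.mean(0))
m=np.zeros(g.shape,np.uint8); sl=np.s_[110:235,370:435]; print(np.percentile(im[150,380:425].min(1),[0,50,100]))
# plate edges by rays
t=[fray(f,*p,.005) for p in [(386,121),(427,123),(415,227),(379,226)]]; t=np.array(t)
print('tray corners',t.round(4)); print('sizes',[np.linalg.norm(t[a]-t[(a+1)%4]).round(4) for a in range(4)],'c',t.mean(0))
d=(t[0]+t[1]-t[2]-t[3])/2; print('yaw deg',np.degrees(np.arctan2(-d[0],d[1])))
b=np.array([fray(f,*p,.008) for p in [(274,112),(276,62),(430,68),(428,117)]]);print('base',b.round(4),np.degrees(np.arctan2(*(b[3]-b[0])[::-1])))
print('pocket',fray(f,405,141,.008),'window',fray(f,384,339,.022))
E
```

```text
pad [279.94736842  75.52631579] ((0.43400806188583374, 0.2817741930484772), (0.007660452276468277, 0.00827580876648426), 67.50477600097656) [0.43519497 0.28168896]
[132. 196. 206.]
tray corners [[0.5553 0.1967]
 [0.6132 0.1838]
 [0.5758 0.0304]
 [0.5207 0.045 ]]
sizes [np.float64(0.0593), np.float64(0.1579), np.float64(0.057), np.float64(0.1555)] c [0.56623623 0.1139824 ]
yaw deg -13.280987674153526
base [[0.4098 0.2403]
 [0.4277 0.3056]
 [0.6299 0.2594]
 [0.615  0.1924]] -13.131935812219012
pocket [0.5765532  0.16485001] window [ 0.50005255 -0.17629789]
```

```bash
python3 - <<'E'
from h import *
A=[np.pi,0,np.radians(76.8)]; p=np.array([.438,.266])
robot.grip(0.0)
robot.goto([*p,.13],A)
hit=robot.move_straight([*p,.06],vel=.04,contact_N=2.5)
s=robot.sense(); print(hit,s['tcp_pos'],s['wrist_force'],s['t'])
for z in (.065,.06,.057,.055,.053,.051,.049):
    robot.move_straight([*p,z],vel=.03); s=robot.sense(); print(z,s['tcp_pos'].round(4) if hasattr(s['tcp_pos'],'round') else s['tcp_pos'],s['wrist_force'])
    if s['wrist_force'][2]>14: break
robot.sleep(1.3); s=robot.sense(); print(s['wrist_force'],s['t'])
f=robot.grab_frame('scene'); cv2.imwrite('pics/p1.png',cv2.resize(f['image'][225:330,190:330,::-1],None,fx=5,fy=5,interpolation=cv2.INTER_CUBIC))
E
```

```text
True [0.43761885 0.2659327  0.07548852] [1.52934212 0.26589253 3.00137091] 4.0333
0.065 [0.438  0.2659 0.0649] [-0.55266892 -0.8717691   4.40799185]
0.06 [0.4386 0.2658 0.0603] [ 0.6663387  -2.0654616   5.59624965]
0.057 [0.439  0.2657 0.0575] [ 0.96107146 -2.35898985  6.21398478]
0.055 [0.4393 0.2656 0.0556] [ 1.69269154 -2.51809356  6.69922049]
0.053 [0.4396 0.2657 0.0542] [ 0.64999994 -2.40772449 10.80013259]
0.051 [0.4398 0.2657 0.0536] [-1.65460465 -4.56323564 22.67873138]
[-1.37434611 -4.1366962  22.60926038] 7.1583
```

View pics/p1.png

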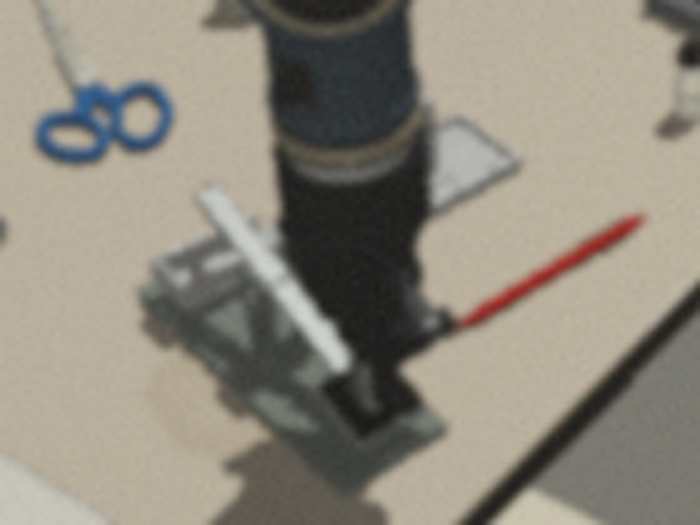

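The force kink from 6.7 to 22 N shows the pedal at its stop, with the lever tilted in the picture. Next I'll lift, open the gripper, hover over the fin and check the ball.

```bash
python3 - <<'E'
from h import *
A=[np.pi,0,np.radians(76.8)]
s=robot.sense()['tcp_pos']
robot.move_straight([s[0],s[1],.18],vel=.12)
robot.goto([.5615,.1005,.20],A); robot.grip(1.0)
f=robot.grab_frame('wrist'); np.savez('w2.npz',**f); cv2.imwrite('pics/w2.png',f['image'][:,:,::-1]); print(robot.sense()['t'],robot.sense()['tcp_pos'])
E
```

```text
10.1 [0.56152082 0.10043829 0.20000788]
```

View pics/w2.png

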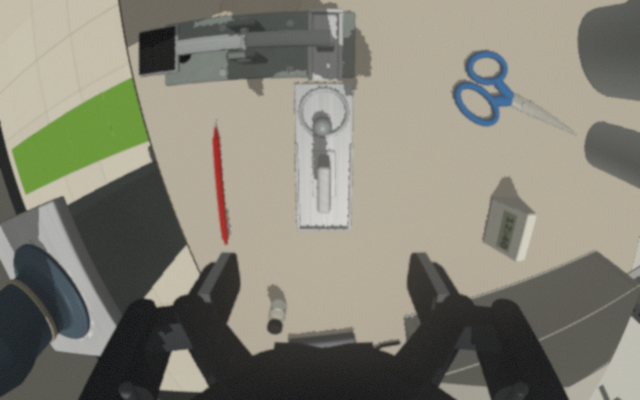

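The ball is in the pocket at (321,124) and the pedal is back up. I'll refine the fin from this view and grasp it.

```bash
python3 - <<'E'
from h import *
f=dict(np.load('w2.npz'))
t=np.array([fray(f,*p,.005) for p in [(295,84),(352,83),(350,229),(299,228)]])
d=(t[0]+t[1]-t[2]-t[3])/2; yaw=np.arctan2(-d[0],d[1]); c=t.mean(0); yv=d/np.linalg.norm(d)
print(t.round(4),np.degrees(yaw),c,'fin',c-.015*yv)
print('fin top ends',fray(f,323.5,168,.065),fray(f,323.5,211,.065),'ball',fray(f,321,124,.015),'pocket',c+.05*yv)
fin=c-.015*yv
if abs(np.degrees(yaw)+13)<3 and np.hypot(*(fin-[.5615,.1]))<.008:
    fin=(fin+[.5615,.1005])/2
    A=[np.pi,0,np.radians(76.8)]
    robot.move_straight([*fin,.047],vel=.08)
    robot.grip(0.0,45); s=robot.sense(); print(fin,s['opening'],s['gripper_force'],s['wrist_force'],s['t'])
E
```

```text
[[0.5557 0.197 ]
 [0.612  0.1849]
 [0.5767 0.0286]
 [0.5206 0.0431]] -12.7833223445176 [0.56623404 0.11337934] fin [0.56291507 0.09875113]
fin top ends [0.56687846 0.11886371] [0.55782515 0.08026219] ball [0.57202113 0.15149659] pocket [0.57729727 0.16214003]
[0.56220754 0.09962557] 0.13621204175870472 46.45417034626007 [0.33675394 0.05480207 1.18852621] 12.825
```

```bash
python3 - <<'E'
from h import *
p=np.array(robot.sense()['tcp_pos'])
robot.move_straight(p+[0,0,.002],vel=.02)
q=p+[-.0045,-.0195,.003]; robot.move_straight(q,vel=.03)
robot.move_straight([q[0],q[1],.164],vel=.05); robot.sleep(.4)
s=robot.sense(); print(s['opening'],s['gripper_force'],s['wrist_force'],s['torque'],s['t'])
robot.move_straight([.4844,-.238,.164],vel=.07); robot.sleep(.5)
s=robot.sense(); print(s['tcp_pos'],s['opening'],s['gripper_force'],s['wrist_force'],s['t'])
f=robot.grab_frame('wrist'); np.savez('w3.npz',**f); save(f,'w3')
g=robot.grab_frame('side'); np.savez('s3.npz',**g); cv2.imwrite('pics/s3.png',cv2.resize(g['image'][130:290,220:420,::-1],None,fx=3.6,fy=3.6,interpolation=cv2.INTER_CUBIC))
E
```

```text
0.13230934352132667 45.979551672935486 [ 0.79017578  1.48214019 -0.97290818] [0.00204079 0.00868385 0.03684953] 16.725
[ 0.48441246 -0.23798432  0.1640059 ] 0.13398465372501875 45.97672641277313 [-0.47109603 -0.1914722  -2.7778545 ] 22.0417
```

View pics/w3.png

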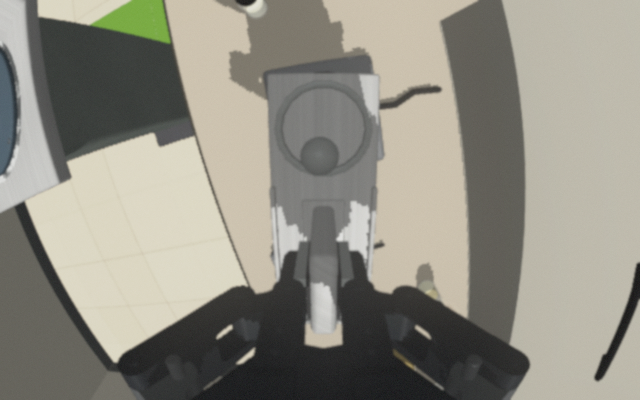

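View pics/s3.png

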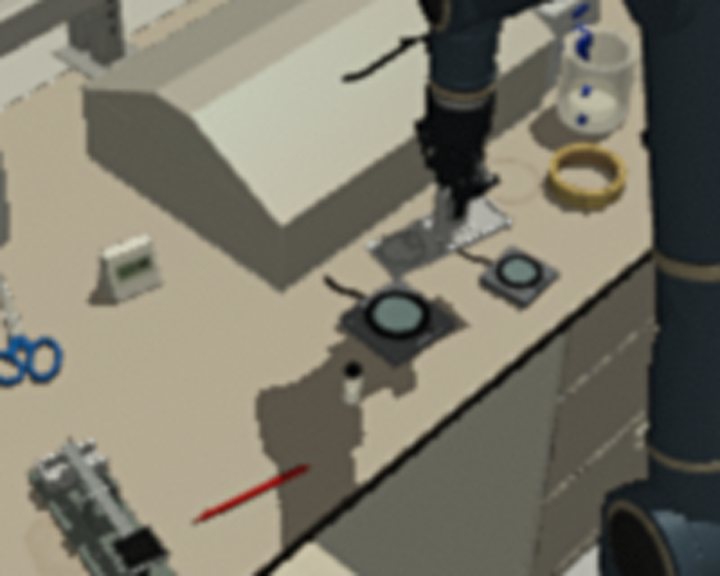

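The ball is in the pocket at (320,155) in the wrist view, and the tray hangs over the reader. I'll check the pocket against the window and the level numerically.

```bash
python3 - <<'E'
from h import *
f=dict(np.load('w3.npz')); pk=fray(f,323,128,.125); print('pocket',pk)
for n,uv in (('side',None),):
    g=dict(np.load('s3.npz'));u,v=220+396/3.6,130+314/3.6
    C=-g['R'].T@g['t'];D=g['R'].T@[(u-g['cx'])/g['fx'],(v-g['cy'])/g['fy'],1];w=(C+D*(.022-C[2])/D[2]);print('window',w,np.hypot(*(pk-w[:2])))
P=cloud(g); m=(P[...,2]>.1)&(P[...,2]<.14)&(P[...,0]>.42)&(P[...,0]<.56)&(P[...,1]>-.31)&(P[...,1]<-.15)
q=P[m]
for _ in range(4):
    a=np.linalg.lstsq(np.c_[q[:,:2],np.ones(len(q))],q[:,2],rcond=None)[0]; r=abs(np.c_[q[:,:2],np.ones(len(q))]@a-q[:,2]); q=q[r<2*np.median(r)+.001]
print('slope deg',np.degrees(a[:2]),'z mean',q[:,2].mean(),len(q))
E
```

```text
pocket [ 0.49975935 -0.17549137]
window [ 0.49834049 -0.17408532  0.022     ] 0.0019975407659776805
slope deg [-0.90142464  0.47939989] z mean 0.1222919869053974 289
```

The pocket is within about 2 mm of the window centre, the tray is level to about 1°, and it is about 10 cm above the window.

```bash
python3 -c "
from plant import robot
robot.sleep(.5); print(robot.close_job())"
```

```text
the job is handed in; nothing more can be done
None
```

The job is handed in with no verdict shown: I pressed the pedal to its stop, the ball is in the pocket, and the tray is held still and level within about 1°, its pocket about 2 mm from the window's centre and 10 cm above it.

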